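Take a damaged battery out of a returned carton with tongs

ROBOT

A 6-joint arm with a two-finger parallel gripper is mounted at the origin on a cart in front of the work surface, level with it; the furniture and walls round the work are solid. World frame = base frame: x ahead of the robot, y to its left, z up, the work surface at z = 0. Lengths are in m, angles in rad, forces in N, time in s.
With the tool pointing down it reaches from about 0.275 to 0.725 m from the base axis. Payload 15.9 kg.
Tool frame: the origin (TCP) lies midway between the tips of the shut fingers; the grasp point (between the pads) lies robot.grip_depth behind it (robot.grip_depth is the distance from the TCP to the grasp point, in m); z points along the fingers, y is the line along which they close (so a half turn about z gives the same grasp; the last joint's range is limited). The gripper opens to 85 mm and grips with 20 to 120 N. Pads are 22 mm wide; open, the fingers measure 114 mm over their backs; the gripper's body (76 mm by 85 mm) begins 54 mm behind the grasp point. The pads swing forward as they close: fully open they stand 13 mm farther back than shut.
Start: joints at [0, 0.213, -0.034, 1.323, 0, 1.571], TCP at [0.5, -0, 0.231] pointing down, gripper open.
Joint ranges: [-2.98, 2.98], [-0.74, 1.72], [-1.14, 1.35], [-2.1, 2.04], [-1.57, 1.44], [-3.14, 3.14]. Speed limits (rad/s): [1.89, 1.89, 2.39, 2.57, 3.14, 3.14].

INTERFACE

Orientations are given as a unit quaternion [x, y, z, w].
In Python, from workcell import robot gives the robot as it stands. The module is installed in compiled form; this text tells all that it offers.
- The arm moves only by the shell command python3 -m handwheel 'ROWS' [FORCE]. ROWS is text: rows parted by semicolons, each of 7 numbers parted by spaces: the shift along the world's x, y, z in cm, then the turn, a rotation vector about the world's x, y, z in rad, then the finger opening in cm, from 0 to 8.54. A call has 1 to 8 rows; each row is the pose to reach, as a shift and turn from the pose commanded when the call began; what a row does not reach only later rows make up. A row lasts 1/8 s, in which the tool goes at most 62.5 mm and 10.7 degrees, less where a joint would pass 70% of its speed; a pose out of reach is approached as far as the arm can. A call with a gripper value outside its range is refused whole. The fingers move at their own pace and stop on an object; FORCE is the grip in N (left out, the last holds). Time passes only in rows, so rows that repeat a pose let the fingers close. It gives the time, the measured TCP pose, the force, the opening and the grip force at its end, in the units of the state.
- robot.sense(): the state, without advancing time (a new reading comes with each control period).
- robot.get_image(name): name is "scene" or "side" or "wrist"; returns (picture, depth): 480x640x3 uint8, red, green, blue; 480x640 float32, m along the optical axis (not along the pixel's ray), 0 where there is no reading.
- robot.calibration(name): a dict with "K" (3x3 intrinsics, pixels), "origin" and "attitude" of the camera in the world. Camera axes: x right, y down, z forward; pixel columns grow to the right and rows downward; lengths in m; the calibration is good to about 2 mm. A picture is of the moment at which its call begins: read the wrist's pose just before it. calibration takes no time and is no camera call; for the wrist camera it gives the pose at the moment of the call.
- robot.finish_job(): hands the job in; it is judged then, once.
The state is a dict: "clock": time; "joints": joint angles; "qd": joint speeds; "tau": joint torques, N m; "eef_pos": TCP position; "tcp_rot": TCP orientation; "wrist_force": force on the tool from outside, world axes, zero at the start; "wrist_torque": the same for the moment, N m; "opening": finger opening in m; "grasp_force": force on a finger pad.
Only numpy, scipy, OpenCV 4.12 (cv2) and the standard library are available. Lean on these libraries where they do the work, as an engineer would, in place of code of your own. Each camera call takes 0.05 s, during which the arm holds its last target. There are 200 camera calls.

TASK

The battery pack in the returned carton has a cracked case and must not be touched directly: take the insulated tongs from the table, reach in through the open mouth of the carton, close their jaws on the battery (the narrow brick standing on edge, not the wider plug-in charger in the other bay) and draw it straight out from under the carton's top. Finish while still holding the tongs, with the battery pinched in their jaws and held still about 15 cm above the table, clear of everything, so that it can be inspected. Never touch the battery with the gripper itself, and leave the carton, the charger and the other things on the table where they are.

Things in the scene. Friction and masses are not known exactly. Their poses are not given: they have to be found in the camera images.
- tongs: Grey plastic spring tongs with black rubber grip sleeves, lying flat, 263 mm long, 26 mm high, 110 g, balanced at the sleeves. Origin: underside, midway between the sleeves; x points along the tongs to the jaws, y to the left arm, z up. The two arms pivot in a rear block at x = -90 mm; the end loop reaches x = -118 mm. Jaws: flat pads, x = 109 to 145, z = 1 to 25 mm, 5.5 mm thick
- tongs_grip (a point): Where to hold the tongs: midway between the sleeves, 13 mm above the tongs' origin. Sleeves: x = -31 to 31, z = 0 to 26 mm. Width over them: 58 mm slack, 53 mm with the jaws 49 mm apart, 44 mm on the battery, 33 mm jaws shut. The spring pushes on each sleeve with about 6 N when slack, 9 N on the battery, so the tongs can be carried part squeezed, jaws open
- tongs_tip (a point): Point midway between the jaw tips, 145 mm ahead of the tongs' origin along x and 13 mm above their underside. Slack, the jaws stand 61 mm apart (72 mm over their outsides)
- tongs_left (a joint): Squeeze of the tongs: turn of the left arm from slack, 0 (jaws 61 mm apart) to 0.135 (jaws shut), about 0.070 on the battery; the right arm mirrors it
- carton: Open cardboard carton, 128 mm deep (x), 181 wide (y), 68 high, board 3 mm, 1.2 kg, standing loose. Origin: centre of the underside; x points into it: the open mouth is at x = -64 mm and faces the robot, the back is closed. Floor at z = 3 mm, underside of the top at z = 65 mm. An upright partition at y = 0 makes two bays 86 mm wide, centres at y = +44.5 and -44.5 mm
- carton_mouth (a point): Centre of the carton's open mouth, at x = -64, y = 0, z = 34 mm of the carton. The lower flap, 3 mm thick, lies on the table for 46 mm in front of it; the side flaps are swung outwards and reach 18 mm in front of it; the upper flap is folded back on the top, up to z = 80 mm
- battery: Black battery pack standing on its narrow side in either bay, nearly along the carton's x: 56 mm long (x), 30 mm wide (y), 40 mm high, 0.08 to 0.13 kg; brass contacts on the end towards the mouth, near end 23 to 32 mm inside the mouth. Origin: centre of its underside
- charger: Black plug-in charger in the other bay, to be left alone: block 52 mm wide, 28 mm high with two thin steel blades towards the mouth. Origin: centre of its underside
- calculator: Desk calculator, 135 x 88 x 20 mm, bystander; origin at the centre of its underside
- pink_pad: Pad of pink slips, 173 x 124 x 46 mm with its curled sheet, bystander; origin at the centre of its underside
- tape_measure: Yellow pocket tape measure, 67 x 72 x 32 mm, bystander; origin at the centre of its underside
- binder_clip: Small black binder clip, 26 x 40 x 37 mm, bystander; origin at the centre of its underside

How it is judged:
By the outcome, as a careful person would: the job done as asked, in the order asked, and still so for the second after the job is handed in, while the arm keeps its last pose, push and grip.
It also fails if it takes over 48 s, if anything falls off the work surface, if the arm or the gripper's body presses on something with over 40 N, if the wrist force passes 120 N, or if a joint passes its speed limit or range.

## Working session

There is one attempt and no reset: what is moved stays moved. The work goes in short steps, Python scripts to look and compute and a shell command to move; the robot and the scene stay as the last step left them, time stands still between calls to the robot, and variables do not carry over. Pictures are saved under pics/ and viewed, at most 10 in all, crops included, and the job is handed in when it is done.

```bash
mkdir -p pics; cat > h.py <<'E'
import numpy as np, cv2
from workcell import robot
def snap(n,tag):
    im,d=robot.get_image(n); c=robot.calibration(n)
    cv2.imwrite(f'pics/{tag}.png',im[:,:,::-1]); np.savez(f'{tag}.npz',im=im,d=d,K=c['K'],o=c['origin'],a=np.array(c['attitude']))
def cloud(tag):
    z=np.load(f'{tag}.npz'); d=z['d']; K=z['K']; v,u=np.mgrid[0:480,0:640]
    p=np.stack([(u-K[0,2])/K[0,0]*d,(v-K[1,2])/K[1,1]*d,d],-1)
    a=z['a']
    if a.size==4:
        from scipy.spatial.transform import Rotation as R; a=R.from_quat(a).as_matrix()
    w=p@a.T+z['o']; w[d==0]=np.nan
    return w
E
python3 - <<'E'
from h import *
s=robot.sense(); print(s, robot.grip_depth)
for n in('scene','side','wrist'):
    snap(n,n+'0'); c=robot.calibration(n); print(n,c)
E
```

```text
{'clock': 0.0, 'joints': array([-1.61630846e-06,  2.13338366e-01, -3.50395511e-02,  1.32344321e+00,
        2.64796948e-05,  1.57081374e+00]), 'qd': array([-4.00230995e-04,  4.80096720e-04, -1.57038984e-03,  4.30926565e-04,
        9.78791065e-05,  3.78812480e-06]), 'tau': array([-1.43474466e-03, -6.86183596e+01,  4.87125492e+01,  1.75234705e-02,
       -1.83502889e-04, -7.31988712e-05]), 'eef_pos': array([4.99694093e-01, 7.54933189e-06, 2.30832780e-01]), 'tcp_rot': array([ 7.07113420e-01,  7.07099956e-01, -3.52961321e-04, -3.71679568e-04]), 'wrist_force': array([ 0.38435725,  0.08453342, -0.73126725]), 'wrist_torque': array([0.0526267 , 0.018098  , 0.05889296]), 'grasp_force': 0.0, 'opening': 0.085666766628278} 0.0187
scene {'K': array([[565.02640451,   0.        , 327.6451245 ],
       [  0.        , 565.02640451, 237.39929173],
       [  0.        ,   0.        ,   1.        ]]), 'origin': array([-0.17248348, -0.75002162,  0.77557275]), 'attitude': array([ 0.8268521 , -0.33458611,  0.17362864, -0.4173977 ])}
side {'K': array([[491.88768422,   0.        , 321.40346379],
       [  0.        , 491.88768422, 237.82283642],
       [  0.        ,   0.        ,   1.        ]]), 'origin': array([ 0.17487893, -0.90849973,  0.53431636]), 'attitude': array([ 0.84326467, -0.14684705,  0.10014283, -0.50725936])}
wrist {'K': array([[372.33533454,   0.        , 314.18334177],
       [  0.        , 372.33533454, 237.03817214],
       [  0.        ,   0.        ,   1.        ]]), 'origin': array([0.50058242, 0.08572042, 0.37323836]), 'attitude': array([ 9.86072127e-01,  3.10160547e-05, -7.01204388e-04,  1.66316766e-01])}
```

View pics/scene0.png

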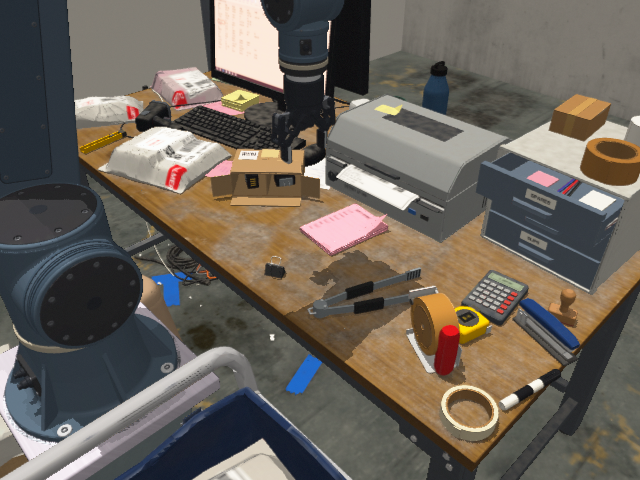

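View pics/wrist0.png

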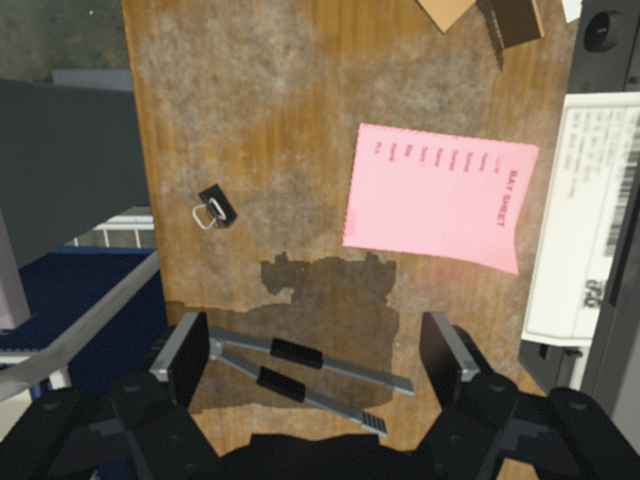

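The scene shows the carton around (267,178), mouth toward the robot, with the tongs around (370,292), pink pad (345,228) and clip (275,266). The wrist view shows the tongs' sleeves at (297,354) and (282,386), and jaws at (400,385) and (374,423).

```bash
python3 - <<'E'
from h import *
im=cv2.imread('pics/scene0.png'); 
cv2.imwrite('pics/carton.png',cv2.resize(im[135:220,200:330],None,fx=6,fy=6,interpolation=cv2.INTER_CUBIC))
w=cloud('wrist0')
for u,v in[(297,354),(282,386),(275,347),(321,360),(262,374),(303,396),(404,384),(378,424),(213,346),(360,130),(535,150),(345,243),(515,270),(218,205)]:
    print(u,v,w[v,u].round(4))
s=cloud('scene0')
print('scene')
for u,v in[(252,182),(286,182),(234,200),(301,203),(268,165),(365,306),(361,289),(268,203)]: print(u,v,s[v,u].round(4))
E
```

```text
297 354 [ 0.4807 -0.1757  0.0212]
282 386 [ 0.4627 -0.2195  0.0216]
275 347 [ 0.4563 -0.1667  0.0208]
321 360 [ 0.5078 -0.1848  0.0197]
262 374 [ 0.4392 -0.2073  0.0158]
303 396 [ 0.4869 -0.2334  0.0221]
404 384 [ 0.6063 -0.223   0.014 ]
378 424 [ 0.579  -0.2842  0.0135]
213 346 [ 0.3886 -0.1622  0.0253]
360 130 [0.5429 0.0661 0.0118]
535 150 [0.7092 0.0479 0.0127]
345 243 [ 0.5318 -0.046   0.0127]
515 270 [ 0.6952 -0.0632  0.0417]
218 205 [ 0.405  -0.005   0.0155]
scene
252 182 [0.5792 0.2944 0.0201]
286 182 [0.6473 0.2382 0.0164]
234 200 [0.507  0.2776 0.004 ]
301 203 [ 0.6254  0.1559 -0.0009]
268 165 [0.608  0.2595 0.0733]
365 306 [ 0.4489 -0.2258  0.0171]
361 289 [ 0.4798 -0.1864  0.0171]
268 203 [0.5626 0.2103 0.0017]
```

View pics/carton.png

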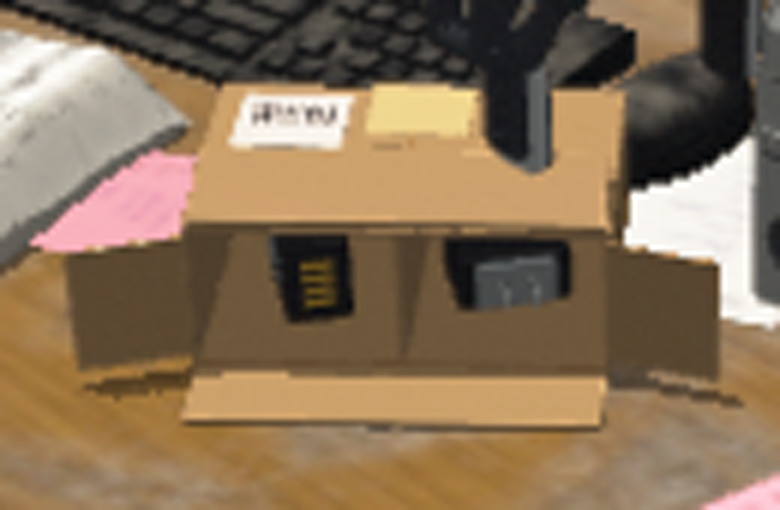

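View pics/side0.png

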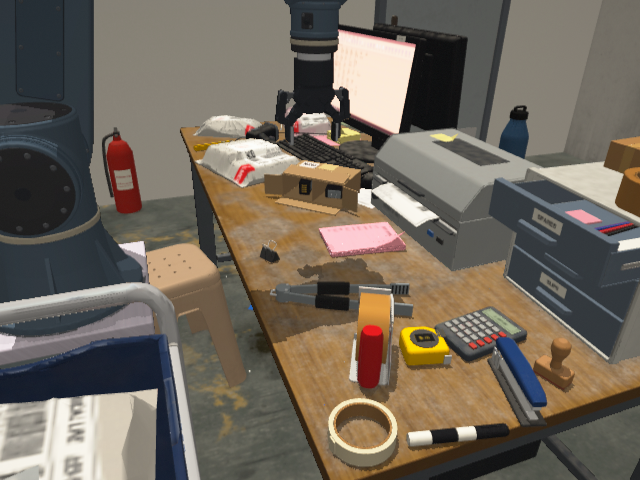

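The crop shows the battery with brass contacts in the left bay, at scene pixel (253,182). The charger is in the right bay, at (286,182). The side view shows the tape roll standing near the tongs' right jaw.

```bash
python3 - <<'E'
from h import *
for t in('wrist0','scene0'):
    w=cloud(t); im=np.load(t+'.npz')['im'].astype(int)
    m=(w[...,2]>.009)&(w[...,2]<.032)&(w[...,0]>.36)&(w[...,0]<.63)&(w[...,1]<-.13)&(w[...,1]>-.32)
    n,l,st,c=cv2.connectedComponentsWithStats(m.astype('uint8'))
    for i in np.argsort(-st[1:,4])[:4]+1:
        p=w[l==i][:,:2]; print(t,st[i],p.min(0).round(3),p.max(0).round(3),[np.round(x,4) for x in cv2.minAreaRect((p*1000).astype('float32'))])
    dk=m&(im.max(-1)<60); n,l,st,c=cv2.connectedComponentsWithStats(dk.astype('uint8'))
    for i in np.argsort(-st[1:,4])[:4]+1:
        p=w[l==i]; print(' dark',st[i],p.mean(0).round(4),[np.round(x,2) for x in cv2.minAreaRect((p[:,:2]*1000).astype('float32'))])
w=cloud('scene0'); 
o=w[(w[...,2]>.035)&(w[...,2]<.2)&(w[...,0]>.3)&(w[...,0]<.75)&(w[...,1]<-.1)&(w[...,1]>-.4)]
print('tall',o.min(0),o.max(0))
# carton top
m=(abs(w[...,2]-.068)<.006)&(w[...,0]>.5)&(w[...,0]<.8)&(w[...,1]>.15)&(w[...,1]<.4)
n,l,st,c=cv2.connectedComponentsWithStats(m.astype('uint8'))
for i in np.argsort(-st[1:,4])[:3]+1:
    p=w[l==i]; print('top',st[i],p.mean(0).round(4),cv2.minAreaRect((p[:,:2]*1000).astype('float32')))
E
```

```text
wrist0 [ 209  329  206  109 4884] [ 0.381 -0.294] [ 0.617 -0.151] [array([ 489.7157, -211.5158]), array([ 74.6634, 245.9702]), np.float64(66.6015)]
 dark [270 341  54  28 798] [ 0.4798 -0.1771  0.0204] [array([ 480.12, -179.11]), array([10.43, 64.19]), np.float64(71.09)]
 dark [256 370  51  33 763] [ 0.4612 -0.2207  0.0202] [array([ 461.62, -222.91]), array([ 9.77, 63.56]), np.float64(61.59)]
 dark [363 415   4   9  19] [ 0.5615 -0.2744  0.0152] [array([ 561.32, -274.34]), array([1.58, 4.69]), np.float64(48.31)]
 dark [373 420   4   8  19] [ 0.5741 -0.2817  0.0152] [array([ 574.43, -281.92]), array([1.85, 4.09]), np.float64(65.5)]
scene0 [ 307  267  114   49 1441] [ 0.361 -0.266] [ 0.616 -0.15 ] [array([ 481.7325, -211.8793]), array([ 68.8992, 263.2249]), np.float64(69.1338)]
scene0 [406 329   2   2   3] [ 0.463 -0.32 ] [ 0.465 -0.316] [array([ 464.0649, -318.2951]), array([3.8939, 0.5118]), np.float64(62.3362)]
scene0 [409 299   1   1   1] [ 0.534 -0.268] [ 0.534 -0.268] [array([ 533.5654, -267.748 ]), array([0., 0.]), np.float64(0.0)]
scene0 [436 288   1   1   1] [ 0.587 -0.292] [ 
[... 404 characters left out ...]
2]), array([ 5.46, 12.23]), np.float64(72.65)]
 dark [407 273   2   6  10] [ 0.5831 -0.2229  0.0147] [array([ 581.74, -223.  ]), array([8.16, 2.52]), np.float64(14.99)]
tall [ 0.42611049 -0.39998876  0.03514881] [ 0.74999752 -0.100014    0.19995942]
top [229 150  75  26 741] [0.6134 0.25   0.0694] ((629.2345581054688, 286.93988037109375), (137.03924560546875, 181.12396240234375), 44.975711822509766)
top [234 149  47  12 474] [0.6324 0.3332 0.0671] ((629.1865234375, 329.48077392578125), (79.23365783691406, 121.88509368896484), 46.12039566040039)
top [325 161   7   7  26] [0.7275 0.1642 0.0685] ((727.257568359375, 163.74929809570312), (24.160810470581055, 6.953090667724609), 87.34162902832031)
```

```bash
python3 -m handwheel '-3 -20.2 -10 0 0 1.155 8; -3 -20.2 -10 0 0 1.155 8; -3 -20.2 -10 0 0 1.155 7.2; -3 -20.2 -10 0 0 1.155 7.2; -3 -20.2 -10 0 0 1.155 7.2; -3 -20.2 -10 0 0 1.155 7.2; -3 -20.2 -10 0 0 1.155 7.2; -3 -20.2 -10 0 0 1.155 7.2'
python3 - <<'E'
from h import *
print(robot.sense()['joints'],robot.sense()['eef_pos'])
snap('wrist','wrist1')
w=cloud('wrist1');im=np.load('wrist1.npz')['im'].astype(int)
m=(w[...,2]>.009)&(w[...,2]<.032)&(w[...,0]>.36)&(w[...,0]<.63)&(w[...,1]<-.13)&(w[...,1]>-.32)
dk=m&(im.max(-1)<60); n,l,st,c=cv2.connectedComponentsWithStats(dk.astype('uint8'))
for i in np.argsort(-st[1:,4])[:3]+1:
    p=w[l==i]; print(' dark',st[i],p.mean(0).round(4),[np.round(x,2) for x in cv2.minAreaRect((p[:,:2]*1000).astype('float32'))])
s=cloud('side0').reshape(-1,3); t=np.array([.470,-.202]); a=np.radians(-23.6); R=np.array([[np.cos(a),np.sin(a)],[-np.sin(a),np.cos(a)]])
q=(s[:,:2]-t)@R.T; k=(abs(q[:,0])<60)&(abs(q[:,0])<.05)&(abs(q[:,1])<.13)&(s[:,2]>.03)&(s[:,2]<.13)
print(k.sum(), q[k].min(0) if k.any() else '', q[k].max(0) if k.any() else '', s[k].max(0) if k.any() else '')
E
```

```text
clock: 1.15
eef_pos: [0.4698, -0.202, 0.1311]
tcp_rot: [0.207, 0.978, 0.0, -0.0]
wrist_force: [-1.0, -1.0, 0.1]
opening: 0.0718
grasp_force: 0.0
[-4.06000909e-01  2.77092961e-01 -2.07811786e-01  1.08630506e+00
  2.34245856e-06  1.04291008e-02] [ 0.46983425 -0.20197384  0.13112005]
 dark [ 271  189   18   85 1178] [ 0.4585 -0.2227  0.025 ] [array([ 459.75, -223.79]), array([10.77, 60.27]), np.float64(61.87)]
 dark [ 336  188   18   86 1114] [ 0.4771 -0.1802  0.0248] [array([ 478.99, -180.3 ]), array([ 9.68, 60.23]), np.float64(70.51)]
37 [ 0.0449441  -0.12567821] [ 0.04992316 -0.09648548] [ 0.4767675  -0.30844031  0.10569843]
```

View pics/wrist1.png

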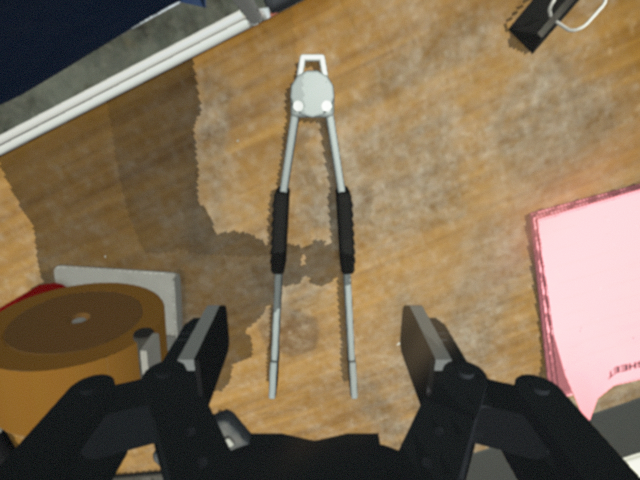

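The sleeves are at (279,230) and (346,230), centred between the open fingers and parallel to them. The tape roll on the left is clear.

```bash
python3 -m handwheel '0 0 -5 0 0 0 7.2; 0 0 -9 0 0 0 7.2; 0 0 -12 0 0 0 7.2; 0 0 -13.1 0 0 0 7.2; 0 0 -13.1 0 0 0 7.2' 40; python3 -m handwheel '0 0 0 0 0 0 6; 0 0 0 0 0 0 5.2; 0 0 0 0 0 0 5.2; 0 0 0 0 0 0 5.2; 0 0 0 0 0 0 5.2' 40
python3 - <<'E'
from h import *
s=robot.sense(); print(s['wrist_force'],s['eef_pos'],s['opening'])
snap('side','side1')
im=cv2.imread('pics/side1.png'); cv2.imwrite('pics/side1c.png',cv2.resize(im[240:340,250:430],None,fx=4,fy=4,interpolation=cv2.INTER_CUBIC))
E
```

```text
clock: 1.82
eef_pos: [0.4699, -0.2019, 0.0004]
tcp_rot: [0.207, 0.978, 0.0, -0.0]
wrist_force: [0.1, 0.1, -0.1]
opening: 0.0715
grasp_force: 0.0
clock: 2.45
eef_pos: [0.4712, -0.2025, 0.002]
tcp_rot: [0.207, 0.978, -0.0, 0.001]
wrist_force: [-0.9, 0.3, 10.0]
opening: 0.0519
grasp_force: 9.1
[-0.896653    0.29507226 10.00022846] [ 0.47123753 -0.2025355   0.00201446] 0.05185491648372063
```

View pics/side1c.png

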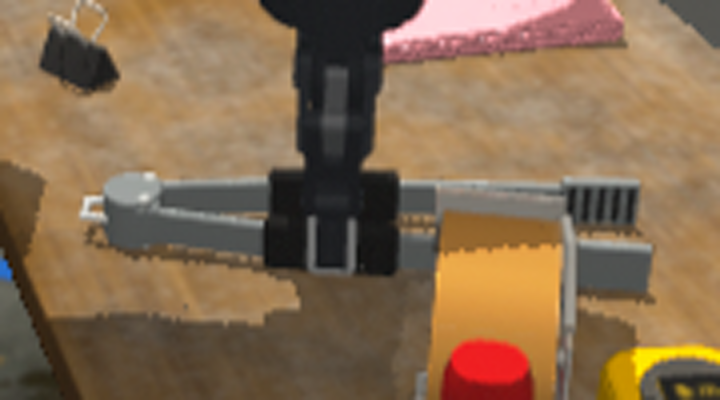

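The fingers hold the sleeves symmetrically at their middle, with the jaws partly open. Lifting.

```bash
python3 -m handwheel '0 0 1 0 0 0 5.2; 0 0 3.5 0 0 0 5.2; 0 0 7 0 0 0 5.2; 0 0 11 0 0 0 5.2; 0 0 14 0 0 0 5.2; 0 0 15 0 0 0 5.2; 0 0 15 0 0 0 5.2' 40; python3 -m handwheel '0 2 0 0 0 0.1 5.2; -1 6.5 0 0 0 0.27 5.2; -2 12 0 0 0 0.44 5.2; -3 17.5 0 0 0 0.61 5.2; -4 23 0 0 0 0.78 5.2; -5 28 0 0 0 0.95 5.2; -5.2 32 0 0 0 1.1 5.2; -5.2 34 0 0 0 1.2 5.2';python3 -m handwheel '0 0 0 0 0 0 5.2;0 0 0 0 0 0 5.2'
python3 - <<'E'
from h import *
s=robot.sense(); print(s['joints'],s['wrist_torque'])
snap('wrist','wrist2');snap('scene','scene2')
w=cloud('wrist2'); np.set_printoptions(suppress=True)
m=(w[...,2]>.062)&(w[...,2]<.074)&(w[...,0]>.48)&(w[...,0]<.8)&(w[...,1]>.12)&(w[...,1]<.42)
n,l,st,c=cv2.connectedComponentsWithStats(m.astype('uint8'))
for i in np.argsort(-st[1:,4])[:3]+1:
    p=w[l==i]; print('top',st[i],p.mean(0).round(4),cv2.minAreaRect((p[:,:2]*1000).astype('float32')))
E
```

```text
clock: 3.38
eef_pos: [0.4702, -0.2021, 0.1506]
tcp_rot: [0.206, 0.978, -0.0, 0.0]
wrist_force: [-0.1, -0.3, -1.8]
opening: 0.0521
grasp_force: 6.1
clock: 4.38
eef_pos: [0.4168, 0.1397, 0.1491]
tcp_rot: [-0.385, 0.923, 0.0, -0.001]
wrist_force: [0.3, -0.7, -1.5]
opening: 0.0521
grasp_force: 6.1
clock: 4.62
eef_pos: [0.4175, 0.1373, 0.1496]
tcp_rot: [-0.381, 0.925, -0.0, -0.001]
wrist_force: [1.1, 0.2, -1.9]
opening: 0.0524
grasp_force: 6.1
[ 3.17898921e-01  1.24502431e-01 -3.50670690e-01  1.09704218e+00
 -2.22604743e-04 -4.64219333e-01] [ 0.02617289 -0.03713215 -0.02971568]
top [150 460  40  20 557] [0.6394 0.1918 0.0689] ((639.1792602539062, 191.7357940673828), (13.51068115234375, 34.20391082763672), 52.31303024291992)
```

View pics/wrist2.png

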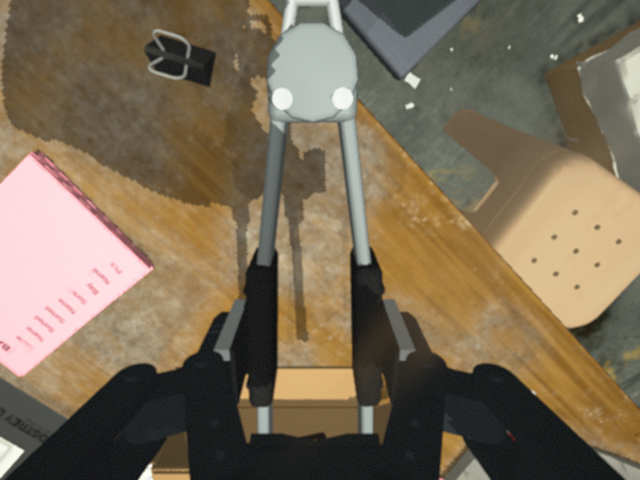

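The wrist camera looks back along the tongs. It sees only the carton's lower flap, at (315,385), so I'll fit the carton and battery from pixels read off the enlarged scene crop, plus a side crop.

```bash
cat >> h.py <<'E'
def ray(tag,u,v,z):
    from scipy.spatial.transform import Rotation as R
    q=np.load(tag+'.npz'); d=R.from_quat(q['a']).apply(np.linalg.inv(q['K'])@[u,v,1]); return q['o']+d*(z-q['o'][2])/d[2]
E
python3 - <<'E'
from h import *
f=lambda a,z:print(a,ray('scene0',200-.42+a[0]/6,135-.42+a[1]/6,z)[:2].round(4))
for a,z in[((183,423),.002),((601,427),.002),((190,372),.003),((605,375),.003),((186,225),.068),((608,230),.068),((215,85),.068),((626,92),.068),((292,322),.003),((352,316),.003),((272,237),.043),((402,357),.003)]: f(a,z)
snap('side','side2'); im=cv2.imread('pics/side0.png'); cv2.imwrite('pics/s0c.png',cv2.resize(im[150:225,255:375],None,fx=6.5,fy=6.5,interpolation=cv2.INTER_CUBIC))
E
```

```text
(183, 423) [0.4874 0.2679]
(601, 427) [0.6117 0.1453]
(190, 372) [0.5126 0.2969]
(605, 375) [0.6391 0.1732]
(186, 225) [0.5228 0.3034]
(608, 230) [0.6478 0.1789]
(215, 85) [0.6075 0.3966]
(626, 92) [0.7365 0.2651]
(292, 322) [0.5693 0.2995]
(352, 316) [0.5914 0.2854]
(272, 237) [0.5679 0.3068]
(402, 357) [0.5857 0.2441]
```

View pics/s0c.png

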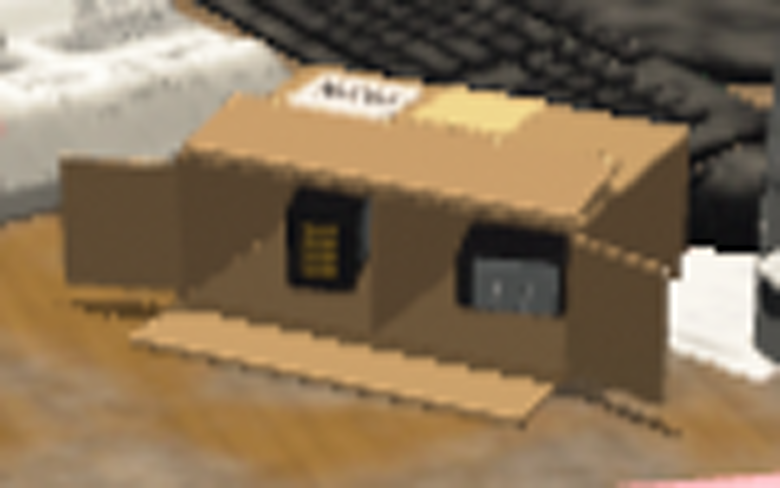

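```bash
python3 - <<'E'
from h import *
f=lambda a,z:print(a,ray('side0',255-.42+a[0]/6.5,150-.42+a[1]/6.5,z)[:2].round(4))
for a,z in[((132,337),.002),((520,422),.002),((180,308),.003),((553,382),.003),((184,150),.068),((574,220),.068),((290,287),.003),((350,293),.003),((372,335),.003)]: f(a,z)
# depth points on battery front / board, in a 45.5deg frame
a=np.radians(45.5);R=np.array([[np.cos(a),np.sin(a)],[-np.sin(a),np.cos(a)]])
for t in('scene0','side0'):
    w=cloud(t); im=np.load(t+'.npz')['im'].astype(int); q=(w[...,:2]-[.580,.238])@R.T
    k=(im.max(-1)<55)&(abs(q[...,0]-.04)<.06)&(q[...,1]>0.01)&(q[...,1]<.085)&(w[...,2]>.004)&(w[...,2]<.05)
    p=np.c_[q[k],w[k][:,2]]; print(t,len(p),np.percentile(p,[2,10,50,90,98],axis=0).round(4).tolist())
    k=(im[...,0]-im[...,2]>40)&(w[...,2]>.012)&(w[...,2]<.06)&(abs(q[...,0])<.15)&(abs(q[...,1])<.084)
    p=np.c_[q[k],w[k][:,2]]; h=p[(p[:,0]>.1)]; print(' back',len(h),np.median(h,0).round(4))
    g=q[(w[...,2]>.064)&(w[...,2]<.0735)&(abs(q[...,0]-.06)<.1)&(abs(q[...,1])<.11)]; print(' top',len(g),np.percentile(g,[1,5,50,95,99],axis=0).round(4).tolist())
E
```

```text
(132, 337) [0.493  0.2733]
(520, 422) [0.6154 0.1461]
(180, 308) [0.5199 0.2944]
(553, 382) [0.6414 0.1755]
(184, 150) [0.5268 0.3079]
(574, 220) [0.6518 0.1851]
(290, 287) [0.5713 0.302 ]
(350, 293) [0.5937 0.2879]
(372, 335) [0.5877 0.2426]
scene0 136 [[0.0303, 0.0255, 0.0062], [0.0333, 0.0274, 0.0098], [0.0381, 0.0415, 0.0278], [0.0434, 0.0523, 0.0416], [0.0449, 0.0554, 0.0438]]
 back 0 [nan nan nan]
 top 1138 [[0.0023, -0.0899], [0.0055, -0.0842], [0.0722, 0.0066], [0.1287, 0.08], [0.135, 0.0873]]
side0 144 [[0.033, 0.0224, 0.0047], [0.0349, 0.0242, 0.0089], [0.0403, 0.0345, 0.0307], [0.0529, 0.0487, 0.0436], [0.0573, 0.051, 0.0452]]
 back 1 [ 0.1236 -0.0061  0.0158]
 top 711 [[0.0027, -0.0939], [0.0053, -0.0918], [0.0895, -0.0133], [0.1297, 0.0785], [0.1349, 0.0866]]
  return _methods._mean(a, axis=axis, dtype=dtype,
  ret = um.true_divide(
```

```bash
python3 - <<'E'
from h import *
a=np.radians(45.5);R=np.array([[np.cos(a),np.sin(a)],[-np.sin(a),np.cos(a)]])
for t in('scene0','side0'):
    w=cloud(t); im=np.load(t+'.npz')['im'].astype(int); q=(w[...,:2]-[.584,.2395])@R.T
    lum=im.max(-1); brass=(im[...,0]-im[...,2]>40)&(lum>80)
    k=(q[...,0]>.02)&(q[...,0]<.06)&(q[...,1]>.015)&(q[...,1]<.065)&(w[...,2]>.008)&(w[...,2]<.042)
    p=np.c_[q[k],w[k][:,2]]
    # front face: robust line x=c+m*y
    for it in range(6):
        A=np.c_[np.ones(len(p)),p[:,1]]; c=np.linalg.lstsq(A,p[:,0],rcond=None)[0]; r=p[:,0]-A@c; p2=p[abs(r)<max(.004,1.5*r.std())]
        if len(p2)==len(p): break
        p=p2
    print(t,k.sum(),len(p),c,'skew deg',np.degrees(-np.arctan(c[1])),r.std(),p[:,1].min(),p[:,1].max())
    ys=np.arange(.016,.065,.006)
    kk=np.c_[q[k],w[k][:,2]]
    print([(round(y,3),np.round(np.median(kk[abs(kk[:,1]-y)<.003][:,0]),4)) for y in ys if (abs(kk[:,1]-y)<.003).any()])
s=robot.sense(); b=np.radians(44.95);B=np.array([[np.cos(b),np.sin(b)],[-np.sin(b),np.cos(b)]]); print(s['eef_pos'])
for t in('scene2','side2','wrist2'):
    w=cloud(t); q=(w[...,:2]-s['eef_pos'][:2])@B.T
    k=(q[...,0]>.10)&(q[...,0]<.16)&(abs(q[...,1])<.05)&(w[...,2]>.12)&(w[...,2]<.2); p=np.c_[q[k],w[k][:,2]]
    if len(p): print(t,len(p),np.percentile(p,[2,50,98],axis=0).round(4).tolist())
    for sg in(1,-1):
        z=p[p[:,1]*sg>0]; 
        if len(z): print('   jaw',sg,len(z),np.median(z,0).round(4),np.percentile(z[:,0],98).round(4))
    k=(q[...,0]<-.07)&(q[...,0]>-.13)&(abs(q[...,1])<.03)&(w[...,2]>.12)&(w[...,2]<.2); p=np.c_[q[k],w[k][:,2]]
    if len(p): print('  rear',len(p),np.percentile(p,[2,50,98],axis=0).round(4).tolist())
E
```

```text
scene0 151 105 [ 0.04440985 -0.24319333] skew deg 13.66860711942994 0.0020204480803412135 0.025975046874725648 0.05515161667738423
[(np.float64(0.028), np.float64(0.0385)), (np.float64(0.034), np.float64(0.0362)), (np.float64(0.04), np.float64(0.0347)), (np.float64(0.046), np.float64(0.0338)), (np.float64(0.052), np.float64(0.0306)), (np.float64(0.058), np.float64(0.0394)), (np.float64(0.064), np.float64(0.0583))]
side0 141 109 [ 0.04466091 -0.26763848] skew deg 14.983388809577068 0.0019274115435704343 0.023199645461334316 0.05280473251277344
[(np.float64(0.022), np.float64(0.0381)), (np.float64(0.028), np.float64(0.0395)), (np.float64(0.034), np.float64(0.0362)), (np.float64(0.04), np.float64(0.0341)), (np.float64(0.046), np.float64(0.032)), (np.float64(0.052), np.float64(0.0323))]
[0.41794094 0.13718074 0.15007934]
scene2 44 [[0.1008, -0.0287, 0.1495], [0.1138, -0.0271, 0.1624], [0.1366, 0.0233, 0.1724]]
   jaw 1 6 [0.1083 0.0229 0.155 ] 0.117
   jaw -1 38 [ 0.1142 -0.0272  0.1655] 0.1369
  rear 261 [[-0.1191, -0.0148, 0.1481], [-0.1023, -0.0037, 0.1665], [-0.0732, 0.0125, 0.174]]
side2 92 [[0.102, -0.032, 0.1517], [0.1219, -0.0294, 0.1638], [0.1442, -0.0261, 0.1741]]
   jaw -1 92 [ 0.1219 -0.0294  0.1638] 0.1442
  rear 256 [[-0.1178, -0.0173, 0.1507], [-0.0999, -0.0107, 0.1643], [-0.0706, 0.0089, 0.1748]]
  rear 10185 [[-0.1139, -0.0131, 0.1607], [-0.0924, -0.0, 0.1727], [-0.0718, 0.0132, 0.1745]]
```

```bash
python3 - <<'E'
from h import *
ux=np.array([.7009,.7133]);uy=np.array([-.7133,.7009])
for t in('scene0','side0'):
    w=cloud(t); q=(w[...,:2]-[.4374,.1325]); x=q@ux; y=q@uy
    for lo,hi in((.012,.06),(.06,.2)):
        k=(x>-.13)&(x<(.13 if lo<.05 else .17))&(abs(y)<.11)&(w[...,2]>lo)&(w[...,2]<hi)
        print(t,lo,k.sum(), (x[k].min(),x[k].max(),y[k].min(),y[k].max()) if k.any() else '')
E
python3 -m handwheel '1 -0.3 0 0 0 0.07 5.4; 1.9 -0.5 -3 0 0 0.132 5.4; 1.9 -0.5 -6 0 0 0.132 5.4; 1.9 -0.5 -6 0 0 0.132 5.4;1.9 -0.5 -6 0 0 0.132 5.4'
```

```text
scene0 0.012 58 (np.float64(-0.12967780816517457), np.float64(-0.11467933136260895), np.float64(-0.087281088198847), np.float64(-0.05305827775938843))
scene0 0.06 13 (np.float64(0.1617440152709304), np.float64(0.16975041416421), np.float64(0.08593466626334463), np.float64(0.10877281507046113))
side0 0.012 51 (np.float64(-0.12993689422316626), np.float64(-0.11404371274027544), np.float64(-0.0963508958029947), np.float64(-0.05609968168883273))
side0 0.06 7 (np.float64(0.16554858127969943), np.float64(0.16984696469399713), np.float64(0.08596624287592607), np.float64(0.10588212542350747))
clock: 5.4
eef_pos: [0.4374, 0.1328, 0.0913]
tcp_rot: [-0.442, 0.897, -0.0, 0.0]
wrist_force: [0.2, -0.1, -1.0]
opening: 0.0543
grasp_force: 5.7
```

```bash
python3 -m handwheel '0 0 -4 0 0 0 5.4; 0 0 -7 0 0 0 5.4; 0 0 -7.8 0 0 0 5.4; 0 0 -7.8 0 0 0 5.4; 1.2 1.2 -7.8 0 0 0 5.4; 2.8 2.85 -7.8 0 0 0 5.4; 4.2 4.28 -7.8 0 0 0 5.4; 4.2 4.28 -7.8 0 0 0 5.4'; python3 - <<'E'
from h import *
snap('scene','scene3');snap('side','side3')
a=cv2.resize(cv2.imread('pics/scene3.png')[140:240,195:325],None,fx=6,fy=6,interpolation=cv2.INTER_CUBIC)[:300*2]
b=cv2.resize(cv2.imread('pics/side3.png')[150:230,245:375],None,fx=6,fy=6,interpolation=cv2.INTER_CUBIC)
cv2.imwrite('pics/ins.png',np.vstack([cv2.resize(a[:420],None,fx=.75,fy=.75)[:300],cv2.resize(b,None,fx=.62,fy=.62)[:,:585]]) if 0 else np.vstack([cv2.resize(a[:450],(624,360))[:300],cv2.resize(b[:375],(624,300))]))
E
```

```text
clock: 6.4
eef_pos: [0.4808, 0.1769, 0.0139]
tcp_rot: [-0.443, 0.897, -0.0, 0.001]
wrist_force: [-0.1, -0.2, -1.2]
opening: 0.0541
grasp_force: 5.7
```

View pics/ins.png

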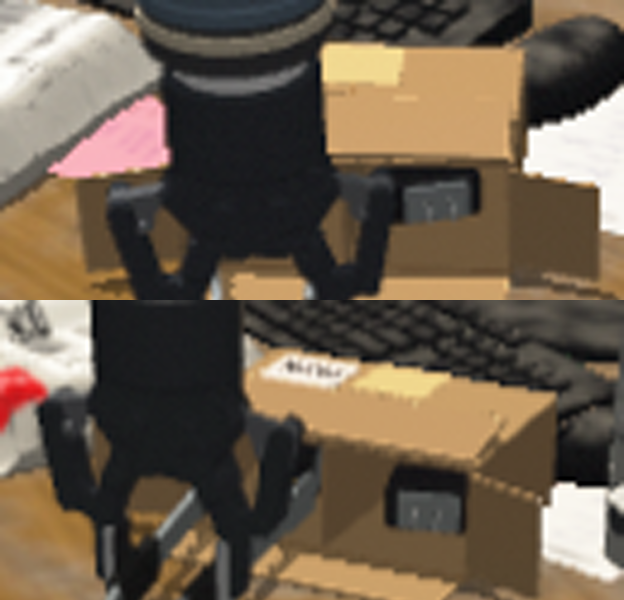

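The side crop (bottom) shows the right jaw entering the left bay, left of the partition at (322,500), with the charger untouched. I'll go on in small steps and watch the forces.

```bash
python3 -m handwheel '0.7 0.71 0 0 0 0 5.4; 1.4 1.42 0 0 0 0 5.4; 2.1 2.14 0 0 0 0 5.4; 2.1 2.14 0 0 0 0 5.4'; python3 -c "
from h import *
s=robot.sense();print(s['wrist_force'],s['wrist_torque'])"; python3 -m handwheel '0.7 0.71 0 0 0 0 5.4; 1.4 1.43 0 0 0 0 5.4; 1.4 1.43 0 0 0 0 5.4'; python3 -c "
from h import *
s=robot.sense();print(s['wrist_force'],s['wrist_torque'],s['joints'])"
```

```text
clock: 7.0
eef_pos: [0.5005, 0.1978, 0.0122]
tcp_rot: [-0.442, 0.897, -0.0, 0.0]
wrist_force: [-0.1, -0.2, -0.8]
opening: 0.0542
grasp_force: 5.7
[-0.08580594 -0.18233196 -0.80938262] [-0.01036403 -0.06103438 -0.00867175]
clock: 7.38
eef_pos: [0.5146, 0.2121, 0.0123]
tcp_rot: [-0.442, 0.897, -0.0, 0.0]
wrist_force: [-0.1, 0.2, -0.9]
opening: 0.0542
grasp_force: 5.7
[-0.14969311  0.19809011 -0.94737947] [-0.01564379 -0.0596299   0.01932446] [ 3.90935049e-01  4.64732196e-01 -2.58450522e-01  8.47233020e-01
  9.06572716e-06 -5.25674849e-01]
```

No contact. Closing the jaws on the battery in small steps.

```bash
python3 -m handwheel '0 0 0 0 0 0 5; 0 0 0 0 0 0 4.8; 0 0 0 0 0 0 4.6; 0 0 0 0 0 0 4.6' 45; python3 -m handwheel '0 0 0 0 0 0 4.4; 0 0 0 0 0 0 4.2; 0 0 0 0 0 0 4; 0 0 0 0 0 0 3.8; 0 0 0 0 0 0 3.6; 0 0 0 0 0 0 3.6' 45;  python3 -c "
from h import *
s=robot.sense();print(s['wrist_force'],s['wrist_torque'])"
```

```text
clock: 7.88
eef_pos: [0.5139, 0.2114, 0.0124]
tcp_rot: [-0.442, 0.897, -0.0, 0.0]
wrist_force: [0.3, -0.3, -0.3]
opening: 0.0464
grasp_force: 8.1
clock: 8.62
eef_pos: [0.514, 0.2115, 0.0123]
tcp_rot: [-0.442, 0.897, -0.0, -0.0]
wrist_force: [-1.4, -1.7, 0.9]
opening: 0.0435
grasp_force: 48.0
[-1.42834177 -1.73688274  0.85346053] [-0.17987575  0.1465567   0.00242984]
```

The opening is 43.5 mm against the expected 44 mm, so the battery is pinched. A slight lift, then straight out.

```bash
python3 -m handwheel '0 0 0.3 0 0 0 3.6; 0 0 0.7 0 0 0 3.6; 0 0 0.7 0 0 0 3.6; -0.5 -0.51 0.7 0 0 0 3.6; -1.5 -1.53 0.7 0 0 0 3.6; -2.5 -2.54 0.7 0 0 0 3.6; -3.5 -3.56 0.7 0 0 0 3.6; -3.5 -3.56 0.7 0 0 0 3.6' 45;  python3 - <<'E'
from h import *
s=robot.sense();print(s['wrist_force'],s['wrist_torque'])
E
python3 -m handwheel '-1 -1.02 0 0 0 0 3.6; -2.5 -2.54 0 0 0 0 3.6; -4 -4.07 0 0 0 0 3.6; -5.5 -5.6 0 0 0 0 3.6; -6.5 -6.6 0 0 0 0 3.6; -7.5 -7.6 0 0 0 0 3.6;-7.5 -7.6 0 0 0 0 3.6' 45;  python3 - <<'E'
from h import *
s=robot.sense();print(s['wrist_force'],s['wrist_torque']); snap('side','side4'); snap('scene','scene4')
a=cv2.imread('pics/scene4.png')[120:270,180:340]; b=cv2.imread('pics/side4.png')[130:280,220:380]
cv2.imwrite('pics/out.png',cv2.resize(np.hstack([a,b]),(800,375),interpolation=cv2.INTER_CUBIC))
E
```

```text
clock: 9.62
eef_pos: [0.4781, 0.175, 0.0194]
tcp_rot: [-0.442, 0.897, -0.0, -0.0]
wrist_force: [-1.1, -0.2, -1.4]
opening: 0.0438
grasp_force: 47.6
[-1.05231037 -0.21007716 -1.35972389] [-0.08755625  0.03258745 -0.00759806]
clock: 10.5
eef_pos: [0.4035, 0.0995, 0.0194]
tcp_rot: [-0.442, 0.897, 0.0, -0.0]
wrist_force: [0.6, 0.3, -2.7]
opening: 0.0438
grasp_force: 47.6
[ 0.64830613  0.27560573 -2.73911364] [-0.05395357  0.07696352 -0.01360003]
```

View pics/out.png

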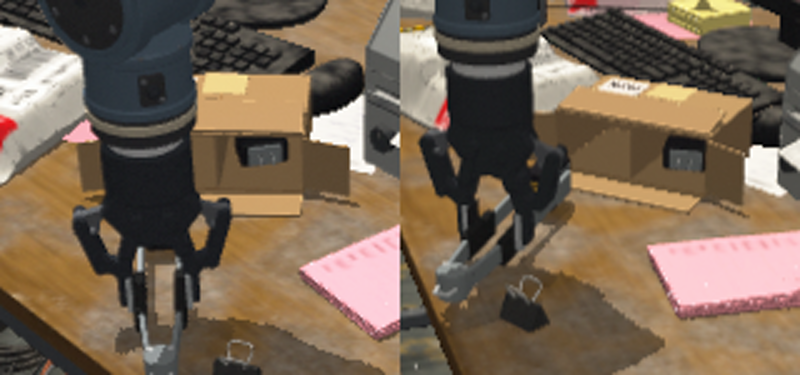

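The side view shows the jaws outside the carton with the battery dark between them at about (545,185). The left bay is empty, the charger is in place, and the wrist load has gone up by about 1.3 N. Now lifting to inspection height.

```bash
python3 -m handwheel '0 0 1 0 0 0 3.6; 0 0 3 0 0 0 3.6; 0 0 5.5 0 0 0 3.6; 0 0 8 0 0 0 3.6; 0 0 10.5 0 0 0 3.6; 0 0 12.5 0 0 0 3.6; 0 0 13.5 0 0 0 3.6; 0 0 13.5 0 0 0 3.6' 45; python3 -m handwheel '0 0 0 0 0 0 3.6;0 0 0 0 0 0 3.6;0 0 0 0 0 0 3.6;0 0 0 0 0 0 3.6'; python3 - <<'E'
from h import *
s=robot.sense();print(s['wrist_force'],s['wrist_torque']); snap('side','side5')
snap('scene','scene5')
w=cloud('side5');im=np.load('side5.npz')['im']; b=np.radians(52.5); q=w[...,:2]-s['eef_pos'][:2]
x=q@[np.cos(b),np.sin(b)];y=q@[-np.sin(b),np.cos(b)]
for t in('side5','scene5'):
    w=cloud(t);im=np.load(t+'.npz')['im'].astype(int); q=w[...,:2]-s['eef_pos'][:2]; x=q@[np.cos(b),np.sin(b)];y=q@[-np.sin(b),np.cos(b)]
    k=(x>.08)&(x<.2)&(abs(y)<.04)&(w[...,2]>.12)&(w[...,2]<.22)&(im.max(-1)<60); p=np.c_[x[k],y[k],w[k][:,2]]
    print(t,len(p),np.percentile(p,[2,50,98],axis=0).round(3).tolist() if len(p) else '')
b=cv2.imread('pics/side5.png')[60:230,220:420]; cv2.imwrite('pics/fin.png',cv2.resize(b,None,fx=3.5,fy=3.5,interpolation=cv2.INTER_CUBIC))
# bystander shift check
for t0,t1 in(('side0','side5'),('scene0','scene5')):
    A=np.load(t0+'.npz')['im'].astype(int);B=np.load(t1+'.npz')['im'].astype(int); d=(abs(A-B).max(-1)>60).astype('uint8')
    n,l,st,c=cv2.connectedComponentsWithStats(d); print(t0,[s.tolist() for s in st[1:] if s[4]>30])
E
```

```text
clock: 11.6
eef_pos: [0.4044, 0.1001, 0.1547]
tcp_rot: [-0.442, 0.897, -0.0, 0.0]
wrist_force: [0.6, -0.8, -2.1]
opening: 0.0437
grasp_force: 47.6
clock: 12.1
eef_pos: [0.4039, 0.0999, 0.1541]
tcp_rot: [-0.442, 0.897, 0.0, -0.0]
wrist_force: [0.8, -0.1, -2.0]
opening: 0.0436
grasp_force: 47.6
[ 0.82150334 -0.09948454 -1.9831248 ] [-0.12804826  0.00506941 -0.00484471]
side5 41 [[0.099, -0.018, 0.148], [0.127, -0.014, 0.182], [0.154, 0.007, 0.186]]
scene5 63 [[0.099, -0.013, 0.146], [0.103, 0.002, 0.154], [0.108, 0.014, 0.165]]
side0 [[52, 0, 42, 161, 4139], [213, 0, 134, 79, 6474], [332, 29, 7, 23, 78], [291, 43, 40, 11, 316], [275, 57, 54, 86, 2405], [327, 59, 24, 57, 498], [231, 80, 43, 10, 284], [223, 92, 65, 100, 3079], [331, 117, 11, 24, 181], [89, 163, 9, 36, 141], [299, 179, 12, 16, 123], [269, 216, 28, 19, 160], [243, 234, 25, 31, 229], [269, 243, 28, 10, 140], [121, 248, 27, 35, 210], [268, 261, 145, 65, 3687], [131, 302, 12, 4, 33], [264, 320, 30, 23, 252], [12, 336, 14, 12, 101]]
scene0 [[4, 0, 75, 155, 6923], [180, 0, 74, 116, 2680], [214, 0, 118, 106, 8495], [272, 109, 64, 38, 569], [290, 112, 12, 7, 59], [221, 116, 17, 4, 36], [40, 132, 18, 40, 273], [201, 142, 68, 48, 1477], [280, 146, 12, 18, 158], [227, 178, 6, 24, 81], [239, 182, 12, 23, 84], [231, 203, 16, 19, 192], [253, 217, 16, 10, 98], [250, 222, 10, 11, 47], [123, 243, 17, 8, 57], [239, 248, 54, 31, 536], [131, 257, 65, 109, 820], [318, 259, 106, 73, 3918], [312, 322, 19, 14, 86], [326, 339, 29, 22, 195], [60, 341, 37, 7, 115], [0, 347, 18, 32, 286], [97, 442, 18, 13, 119]]
```

```bash
python3 - <<'E'
from h import *
for t in('scene0','scene5','side0','side5'):
    w=cloud(t)
    k=(abs(w[...,0]-.405)<.04)&(abs(w[...,1]+.005)<.04)&(w[...,2]>.008)&(w[...,2]<.05)
    c=(w[...,2]>.06)&(w[...,2]<.075)&(w[...,0]>.62)&(w[...,0]<.78)&(w[...,1]>.16)&(w[...,1]<.3)
    print(t,k.sum(),w[k].mean(0).round(4),c.sum(),w[c].mean(0).round(4))
E
```

```text
scene0 173 [ 0.3975 -0.0127  0.0185] 440 [0.6672 0.2316 0.0687]
scene5 180 [ 0.3971 -0.0123  0.0183] 547 [0.6701 0.2409 0.0684]
side0 171 [ 0.3999 -0.0155  0.019 ] 370 [0.6775 0.2346 0.0691]
side5 169 [ 0.3998 -0.0151  0.019 ] 368 [0.6788 0.2334 0.069 ]
```

The binder clip has not moved. The carton's top is where it was too: the side views agree to about 1 mm, and the scene view differs because the gripper hid part of it at first.

```bash
python3 -c "
from workcell import robot
print(robot.finish_job())"
```

```text
the job is handed in; nothing more can be done
None
```

I handed the job in at about 12 s on the robot's clock: the battery is pinched in the tongs' jaws, held still with its underside about 15 cm above the table, and the gripper touched only the tongs. The carton and binder clip measured unmoved, the charger still looked in place in the last view, and I did not measure the other items, which the arm never came near.

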